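# Grade three rubber roller buffers by feel

### The job

Three look-alike rubber buffers came off the roller machine: one is still firm, one middling, one perished. Starting from the yellow-dot end of the white rack, press each button in turn straight down about 5 mm (at least 4 mm, held a moment, never more than 8 mm), and feel how hard it pushes back. Then seat the firmest upright and fully home in the socket of the dark steel stand, put the softest in the red scrap bin, leave the middling one in its nest and disturb nothing else.

Things in the scene. Friction and masses are not known exactly. Their poses are not given: they have to be found in the camera images.
- rack: white plastic rack 80 x 270 x 20 with three nests in a row along its y axis, 85 apart; fixed to the table; origin at the centre of its underside, z up; the yellow dot lies at its +y end
- rack_hole0 (a point): centre of the mouth (in the rack's top face) of the nest nearest the yellow dot: a round recess 43 wide, 6 deep; z up. One buffer stands loosely upright in each nest, up to 1.5 off centre; buffers are not tracked, so find them by their nests. A buffer is a rigid aluminium cup (diameter 40, 26 tall, about 150 g, 20 of it above the rack) with a black rubber button (diameter 30) on top
- rack_hole1 (a point): the same point of the middle nest. A button's flat top stands 39 above the rack's top face, give or take 3, differently on each buffer. Pressed, it moves straight down and springs back: it yields from about 1 N on and bottoms out hard at 10; past 8 the rubber is spoilt. Resistance adds about 3.0 N per mm on the firmest, 1.6 on the middling, 0.7 on the softest
- rack_hole2 (a point): the same point of the nest furthest from the yellow dot. All buffers look alike, which is where changes each time. Pick a buffer up by its aluminium cup, with the fingers either side of the button, closing across the rack; press a button with the closed fingertips
- stand_hole0 (a point): centre of the mouth of the round socket (43 wide, 12 deep, chamfered mouth, flat floor) in the top of the dark steel stand, a block 90 x 90 x 30 with four brass bolt heads 4 tall at its corners (36 from the middle in its x and y), fixed to the table; z up. Seated, a buffer's cup stands 14 above the stand's top
- scrap_in (a point): centre of the inner floor of the red scrap bin, open-topped, outside 130 x 130, 45 tall, walls 4, fixed; its x and y axes run along the walls
- roller_1: bystander: knurled steel roller ring, diameter 80, 75 tall, standing; origin at its underside
- roller_2: bystander: a second knurled roller ring, same size
- sprocket: bystander: toothed steel sprocket lying flat, diameter 84, 24 tall; origin at its underside
- bush: bystander: small brass bush, diameter 26, 22 tall, standing between stand and scrap bin; origin at its underside
- wrench: bystander: open-ended wrench lying near the robot; origin about mid-length
- shaft: bystander: plain steel shaft lying down, diameter 22, 160 long; origin at its underside, mid-length
Not all that is in view belongs to the job. What is shaped like the part that bears stand_hole0 but blue or turquoise is not meant. There is more than one size of the part that bears scrap_in; the job needs the smaller.

How it is judged:
By the outcome, as a careful person would: the job done as asked, in the order asked, and still so for the second after the job is handed in, with the robot touching nothing.
It also fails if it takes over 70 s, if anything falls off the work surface, if the arm or the gripper's body presses on something with over 40 N, if the wrist force passes 120 N, or if a joint passes its speed limit or range.

### The arm

A 7-joint arm with a two-finger parallel gripper is mounted at the origin on the work surface. World frame = base frame: x ahead of the robot, y to its left, z up, the work surface at z = 0. Lengths are in m, angles in degrees, forces in N, time in s.
With the tool pointing down it reaches from about 0.35 to 0.9 m from the base axis. Payload 7.2 kg.
Tool frame: the origin (TCP) lies between the finger pads; the fingertips stand ctrl.tips_ahead ahead of it and the grasp point (between the pads) lies 3 mm ahead of it (ctrl.tips_ahead is the distance from the TCP to the fingertips, in m); z points along the fingers, y is the line along which they close (so a half turn about z gives the same grasp; the last joint's range is limited). The gripper opens to 88 mm and grips with 3 to 60 N. Pads are 20 mm wide; open, the fingers measure 115 mm over their backs; the gripper's body (75 mm by 178 mm) begins 61 mm behind the grasp point.
Start: joints at [70.634, 23.554, -0.728, 91.456, 0.321, 64.991, -4.71], TCP at [0.167, -0.602, 0.245] pointing down, gripper open.
Joint ranges: [-169.25, 169.25], [-16.82, 113.86], [-84.01, 82.57], [7.8, 145.47], [-59.2, 239.2], [7.22, 106.19], [-163.78, 163.78]. Speed limits (degrees/s): [136.94, 136.94, 172.46, 172.46, 180, 180, 180].

### API

Orientations are given as a 3x3 rotation matrix whose columns are the frame's x, y, z axes.
In Python, from bench import ctrl gives the robot as it stands.
- The arm moves only by the tool play_rows, never from a script. Its argument "commands" is text: rows parted by semicolons, each of 6 numbers parted by spaces: the shift along the tool's x, y, z normalised to -1 to 1, where 1 is 0.1 m, then the turn, a rotation vector about the tool's x, y, z normalised to -1 to 1, where 1 is 45 degrees. A call has 1 to 20 rows; each row is the pose to reach, as a shift and turn from the pose commanded when the call began, along the tool's axes at that moment; what a row does not reach only later rows make up. A row lasts 1/10 s, in which the tool goes at most 50 mm and 8.59 degrees, less where a joint would pass 70% of its speed; a pose out of reach is approached as far as the arm can. A call with a number of a shift or a turn outside -1 to 1 is refused whole. A call with a gripper value outside its range is refused whole. "claw" is the closure in counts, from 0 (fully open) to 255 (shut), set as the call begins (left out, the last holds). The fingers move at their own pace and stop on an object; the grip force is fixed at half the most. Time passes only in rows, so rows that repeat a pose let the fingers close. It gives the time, the measured TCP pose, the force, the opening and the grip force at its end, in the units of the state.
- ctrl.get_obs(): the state, without advancing time (a new reading comes with each control period).
- ctrl.snapshot(name): name is "scene" or "top" or "wrist"; returns a dict with "color" (420x560x3 uint8, red, green, blue), "vfov" (degrees; the focal length in pixels is half the picture's height over the tangent of half this angle, whatever the lens; pixels are square), "cx", "cy" (the principal point, pixels), "cam_to_world" (4x4, takes a point from camera to world coordinates). Camera axes: x right, y down, z forward; pixel columns grow to the right and rows downward; lengths in m; the calibration is good to about 2 mm. A picture is of the moment at which its call begins. There is no depth.
- ctrl.finish_job(): hands the job in; it is judged then, once.
The state is a dict: "time_s": time; "joints": joint angles; "qvel": joint speeds; "joint_efforts": joint torques, N m; "eef_pos": TCP position; "eef_rot": TCP orientation; "ft_force": force on the tool from outside, world axes, zero at the start; "moment": the same for the moment, N m; "width": finger opening in m; "gripper_force": force on a finger pad.
Only numpy, scipy, OpenCV 4.12 (cv2) and the standard library are available. Lean on these libraries where they do the work, as an engineer would, in place of code of your own. Each camera call takes 0.05 s, during which the arm holds its last target. There are 200 camera calls.

## Working session

There is one attempt and no reset: what is moved stays moved. The work goes in short steps, Python scripts to look and compute and a tool call to move; the robot and the scene stay as the last step left them, time stands still between calls to the robot, and variables do not carry over. Pictures are saved under pics/ and viewed, at most 10 in all, crops included, and the job is handed in when it is done.

Besides the shell and the picture viewer there is one more tool, called after ">>>" by a JSON object that holds its "api" and its "payload". play_rows: Moves the arm, as the interface text tells. Scaled input: -1 to 1 covers 0.1 m each way for a shift and 45 degrees each way for a turn. Its arguments: {"type":"object","properties":{"commands":{"type":"string"},"claw":{"type":"number"}},"required":["commands"]}

```bash
mkdir -p pics; cat > h.py <<'E'
import numpy as np, cv2
from bench import ctrl
def snap(n,f):
    s=ctrl.snapshot(n); cv2.imwrite(f'pics/{f}.png',s['color'][:,:,::-1]); np.savez(f'pics/{f}.npz',**s); return s
def load(f): return dict(np.load(f'pics/{f}.npz'))
def ray(s,u,v,z):
    f=s['color'].shape[0]/2/np.tan(np.radians(float(s['vfov']))/2); T=s['cam_to_world']
    d=T[:3,:3]@np.array([(u-s['cx'])/f,(v-s['cy'])/f,1]); o=T[:3,3]
    return o+d*(z-o[2])/d[2]
def proj(s,p):
    f=s['color'].shape[0]/2/np.tan(np.radians(float(s['vfov']))/2); T=s['cam_to_world']
    c=T[:3,:3].T@(np.array(p)-T[:3,3]); return c[:2]/c[2]*f+[s['cx'],s['cy']]
E
python3 - <<'E'
from h import *
ims=[snap(n,n) for n in("top","scene","wrist")]
for s in ims: print(s['vfov'],s['cx'],s['cy'],np.round(s['cam_to_world'],3).tolist())
print({k:np.round(v,3).tolist() for k,v in ctrl.get_obs().items()},ctrl.tips_ahead)
E
```

```text
47.31763002554416 280.7844585286214 203.52731989691225 [[-0.023, -0.994, 0.111, 0.359], [-0.999, 0.026, 0.02, -0.01], [-0.022, -0.11, -0.994, 1.188], [0.0, 0.0, 0.0, 1.0]]
42.44640109961937 291.58383485021784 209.19907550707933 [[-0.214, 0.581, -0.785, 1.522], [0.977, 0.132, -0.169, 0.213], [0.005, -0.803, -0.596, 0.837], [0.0, 0.0, 0.0, 1.0]]
62.79366601126662 282.9574994203612 204.08721071489234 [[0.267, -0.93, -0.254, 0.235], [-0.964, -0.258, -0.069, -0.583], [-0.001, 0.263, -0.965, 0.383], [0.0, 0.0, 0.0, 1.0]]
{'time_s': 0.15, 'joints': [70.636, 23.592, -0.727, 91.489, 0.32, 64.989, -4.709], 'qvel': [0.017, -0.158, -0.06, -0.126, 0.121, -0.099, -0.033], 'joint_efforts': [0.002, -58.833, 0.642, -29.129, -0.054, 0.016, 0.0], 'eef_pos': [0.166, -0.602, 0.244], 'eef_rot': [[0.964, 0.267, -0.0], [0.267, -0.964, 0.001], [-0.0, -0.001, -1.0]], 'ft_force': [-0.355, 1.0, -0.019], 'moment': [0.004, -0.027, 0.021], 'gripper_force': 0.0, 'width': 0.088} 0.022
```

View pics/top.png

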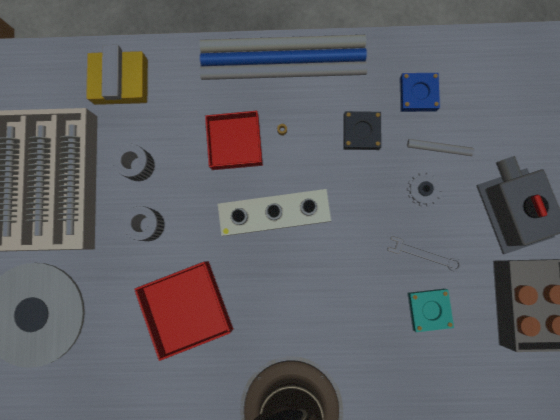

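View pics/scene.png

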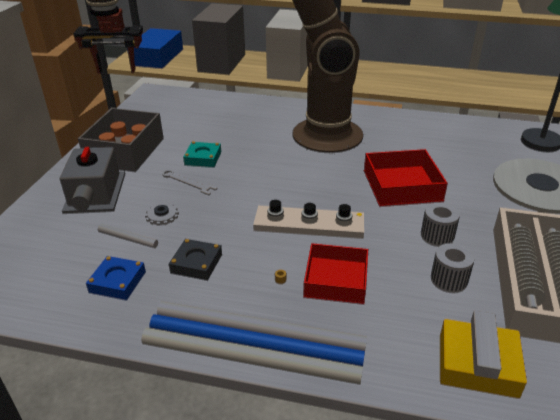

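The top view shows the white rack at about (275,212) with the yellow dot at (226,231). The dark stand is at (362,130) and the small red bin at (234,139). The scene view shows the same layout.

```bash
cat > m.py <<'E'
from h import *
def big(m,u,v):
    n,l,st,c=cv2.connectedComponentsWithStats(m.astype(np.uint8)); 
    k=min((k for k in range(1,n) if st[k,4]>60),key=lambda k:np.hypot(*(c[k]-[u,v])))
    return (l==k).astype(np.uint8),c[k],st[k,4]
def rect(s,m,z):
    c=max(cv2.findContours(m,0,cv2.CHAIN_APPROX_NONE)[0],key=cv2.contourArea)[:,0]
    P=np.array([ray(s,u,v,z)[:2] for u,v in c])*1000
    (cx,cy),(w,h),a=cv2.minAreaRect(P.astype(np.float32)); return np.round([cx,cy,w,h,a],1)
E
python3 - <<'E'
from m import *
for n,pr,pb,ps in(("top",(275,212),(234,139),(362,130)),("scene",(310,225),(337,273),(196,258))):
    s=load(n); im=s['color'].astype(int); hsv=cv2.cvtColor(s['color'],cv2.COLOR_RGB2HSV)
    R,G,B=im[...,0],im[...,1],im[...,2]
    white=(im.min(2)>165)&(hsv[...,1]<60)
    m,c,a=big(white,*pr); print(n,'rack',c,a,rect(s,m,.02))
    red=(R>90)&(G<60)&(B<60); m,c,a=big(red,*pb); print('bin',c,a,rect(s,m,.045))
    dark=(im.max(2)<75); m,c,a=big(dark,*ps); print('stand',c,a,rect(s,m,.03))
    brass=(hsv[...,0]>8)&(hsv[...,0]<25)&(hsv[...,1]>110)&(R>90)
    k,l,st,cc=cv2.connectedComponentsWithStats(brass.astype(np.uint8))
    for i in range(1,k):
        if np.hypot(*(cc[i]-ps))<45: print('bolt',cc[i],st[i,4],np.round(ray(s,*cc[i],.034)*1000,1))
    blk=(im.max(2)<60)
    k,l,st,cc=cv2.connectedComponentsWithStats(blk.astype(np.uint8))
    for i in range(1,k):
        if st[i,4]>30 and np.hypot(*((cc[i]-pr)*[1,2]))<70: print('button',cc[i],st[i,4],np.round(ray(s,*cc[i],.059)*1000,1))
    yel=(hsv[...,0]>22)&(hsv[...,0]<35)&(hsv[...,1]>120)
    k,l,st,cc=cv2.connectedComponentsWithStats(yel.astype(np.uint8))
    for i in range(1,k):
        if st[i,4]>5 and np.hypot(*(cc[i]-pr))<80: print('yel',cc[i],st[i,4],np.round(ray(s,*cc[i],.02)*1000,1))
E
```

```text
Traceback (most recent call last):
  File "m.py", line 4, in big
    k=min((k for k in range(1,n) if st[k,4]>60),key=lambda k:np.hypot(*(c[k]-[u,v])))
ValueError: min() iterable argument is empty
```

```bash
python3 - <<'E'
from m import *
t=load("top")['color'];print('w',t[200,240],t[220,290],t[226,250],'y',t[231,226],'tab',t[260,270],'btn',t[216,239],t[206,309],'st',t[117,362],t[130,362],'bolt',t[114,348],t[116,349],'bin',t[139,234],t[112,234])
t=load("scene")['color'];print('w',t[222,290],t[221,330],'tab',t[240,230],'btn',t[206,275],'st',t[248,190],'bin',t[280,337])
E
```

```text
w [124 130 129] [146 152 144] [148 151 143] y [147 145  49] tab [102 108 117] btn [18 22 22] [19 19 25] st [44 49 54] [44 48 54] bolt [113  93  50] [67 59 43] bin [143  39  39] [106  76  80]
w [176 160 145] [176 161 145] tab [128 128 135] btn [18 18 17] st [50 52 53] bin [163  19  11]
```

```bash
cat > n.py <<'E'
from m import *
for n,pr,pb,ps in(("top",(275,212),(234,139),(362,130)),("scene",(310,225),(337,273),(196,258))):
    s=load(n); im=s['color'].astype(int); hsv=cv2.cvtColor(s['color'],cv2.COLOR_RGB2HSV)
    R,G,B=im[...,0],im[...,1],im[...,2]
    white=(R>118)&(R-B>-8)&(hsv[...,1]<70)
    m,c,a=big(white,*pr); print(n,'rack',c,a,rect(s,m,.02))
    red=(R>70)&(R>1.7*G)&(R>1.7*B); m,c,a=big(red,*pb); print('bin',c,a,rect(s,m,.045))
    dark=(im.max(2)<75); m,c,a=big(dark,*ps); print('stand',c,a,rect(s,m,.03))
    brass=(R-B>22)
    k,l,st,cc=cv2.connectedComponentsWithStats(brass.astype(np.uint8))
    for i in range(1,k):
        if np.hypot(*(cc[i]-ps))<33: print('bolt',cc[i],st[i,4],np.round(ray(s,*cc[i],.034)*1000,1))
    blk=(im.max(2)<45)
    k,l,st,cc=cv2.connectedComponentsWithStats(blk.astype(np.uint8))
    for i in range(1,k):
        if st[i,4]>30 and np.hypot(*((cc[i]-pr)*[1,2]))<70: print('button',cc[i],st[i],np.round(ray(s,*cc[i],.059)*1000,1))
    yel=(hsv[...,0]>22)&(hsv[...,0]<35)&(hsv[...,1]>120)
    k,l,st,cc=cv2.connectedComponentsWithStats(yel.astype(np.uint8))
    for i in range(1,k):
        if st[i,4]>5 and np.hypot(*(cc[i]-pr))<80: print('yel',cc[i],st[i,4],np.round(ray(s,*cc[i],.02)*1000,1))
E
python3 n.py
```

```text
top rack [274.18080279 211.54554974] 2865 [470.1  31.   80.2 271.8   6.4]
bin [233.78479532 140.13606238] 2565 [649.5 125.  131.  129.7   3.7]
stand [361.96136701 130.54383358] 1346 [ 664.4 -191.6   88.7   94.    87.8]
bolt [348.3125 114.125 ] 16 [ 705.5 -159.    34. ]
bolt [377.4 114.4] 15 [ 702.6 -230.3   34. ]
bolt [348.  142.5] 16 [ 634.1 -155.4   34. ]
bolt [377.46666667 143.13333333] 15 [ 630.5 -227.2   34. ]
button [308.60824742 205.7628866 ] [304 200  11  12  97] [478.2 -53.5  59. ]
button [273.27083333 210.75      ] [268 206  11  11  96] [468.5  30.4  59. ]
button [237.98058252 215.44660194] [233 210  11  12 103] [459.4 114.3  59. ]
yel [225.5        230.77777778] 18 [426.1 149.6  20. ]
scene rack [285.56248413 244.44763162] 78788 [ 356.3  -30.4 1450.4 1216.7   89.9]
bin [336.35833731 270.31677019] 2093 [665.5 127.5 153.1 129.2   3.7]
stand [195.44843962 259.43690638] 1474 [ 685.3 -185.4  102.   115.2   87.4]
bolt [186.5        240.28571429] 14 [ 634.8 -225.8   34. ]
bolt [215.77777778 245.5       ] 18 [ 637.6 -153.8   34. ]
bolt [173.25 260.25] 20 [ 706.  -229.1   34. ]
bolt [204. 266.] 21 [ 708.8 -156.6   34. ]
button [275.00847458 205.66949153] [270 200  11  12 118] [491.2 -50.1  59. ]
button [309.47619048 208.55238095] [305 203  10  12 105] [484.3  34.   59. ]
button [344.04132231 210.46280992] [339 205  11  12 121] [473.5 116.7  59. ]
yel [359.1 213.9] 10 [427.  150.8  20. ]
```

>>> {"api": "play_rows", "payload": {"commands": "0.78 -1 0 0 0 0;0.78 -1 0 0 0 0;0.78 -1 0 0 0 0;0.78 -1 0 0 0 0", "claw": 255}}

```text
time_s: 0.55
eef_pos: [0.2173, -0.4818, 0.2448]
eef_rot: [[0.962, 0.271, 0.001], [0.271, -0.962, 0.001], [0.001, -0.001, -1.0]]
ft_force: [-0.2, -1.0, -0.1]
width: 0.0596
gripper_force: 0.0
```

>>> {"api": "play_rows", "payload": {"commands": "0.78 -1 0 0 0 0;0.78 -1 0 0 0 0;0.78 -1 0 0 0 0"}}

```text
time_s: 0.85
eef_pos: [0.2645, -0.3657, 0.2446]
eef_rot: [[0.963, 0.268, 0.0], [0.268, -0.963, 0.001], [0.0, -0.001, -1.0]]
ft_force: [-0.1, 0.1, -0.4]
width: 0.0351
gripper_force: 0.0
```

>>> {"api": "play_rows", "payload": {"commands": "0.78 -1 0 0 0 0;0.78 -1 0 0 0 0;0.78 -1 0 0 0 0"}}

```text
time_s: 1.15
eef_pos: [0.3132, -0.2485, 0.2448]
eef_rot: [[0.963, 0.268, 0.0], [0.268, -0.963, 0.0], [0.0, 0.0, -1.0]]
ft_force: [1.1, -0.6, 0.2]
width: 0.0117
gripper_force: 0.0
```

>>> {"api": "play_rows", "payload": {"commands": "0.78 -1 0 0 0 0;0.78 -1 0 0 0 0;0.78 -1 0 0 0 0"}}

```text
time_s: 1.45
eef_pos: [0.362, -0.1312, 0.245]
eef_rot: [[0.963, 0.269, 0.001], [0.269, -0.963, 0.0], [0.001, 0.0, -1.0]]
ft_force: [-0.0, -1.8, -0.4]
width: 0.0002
gripper_force: 0.0
```

>>> {"api": "play_rows", "payload": {"commands": "0.78 -1 0 0 0 -0.9;0.78 -1 0 0 0 -0.9;0.78 -1 0 0 0 -0.9;0.78 -1 0 0 0 -0.9;0.78 -1 0 0 0 -0.9;0.78 -1 0 0 0 -0.9"}}

```text
time_s: 2.05
eef_pos: [0.4097, -0.017, 0.2446]
eef_rot: [[0.559, 0.829, 0.0], [0.829, -0.559, 0.0], [0.0, -0.0, -1.0]]
ft_force: [0.4, 0.4, -0.4]
width: 0.0003
gripper_force: 0.0
```

>>> {"api": "play_rows", "payload": {"commands": "1 -0.32 0.4 0 0 -0.9;1 -0.32 0.4 0 0 -0.9;1 -0.32 0.4 0 0 -0.9;1 -0.32 0.4 0 0 -0.9;1 -0.32 0.4 0 0 -0.9;1 -0.32 0.4 0 0 -0.9;1 -0.32 0.4 0 0 -0.9"}}

```text
time_s: 2.75
eef_pos: [0.439, 0.0836, 0.2046]
eef_rot: [[-0.106, 0.994, -0.0], [0.994, 0.106, 0.0], [0.0, -0.0, -1.0]]
ft_force: [-0.0, -0.8, 0.3]
width: 0.0006
gripper_force: 0.0
```

```bash
cat >> h.py <<'E'
def go(x,y,z,yaw=None):
    o=ctrl.get_obs(); R=np.array(o['eef_rot']); d=R.T@(np.array([x,y,z])-o['eef_pos'])
    a=np.degrees(np.arctan2(R[1,1],R[0,1]))
    return np.round(d/.1,3), None if yaw is None else round(-(yaw-a)/45,4), np.round(a,2)
E
python3 - <<'E'
from h import *
s=snap("wrist","w1"); o=ctrl.get_obs(); print(o['eef_pos'],go(.4600,.115,.095,6.4))
for p in((.4606,.1155,.059),(.47,.031,.059),(.4795,-.0535,.059)): print(proj(s,p))
E
```

```text
[0.43892702 0.08367659 0.20467208] (array([0.289, 0.243, 1.097]), np.float64(-0.0059), np.float64(6.13))
[313.60683468 163.66933199]
[311.79355332 257.97986092]
[310.32909622 339.51680074]
```

View pics/w1.png

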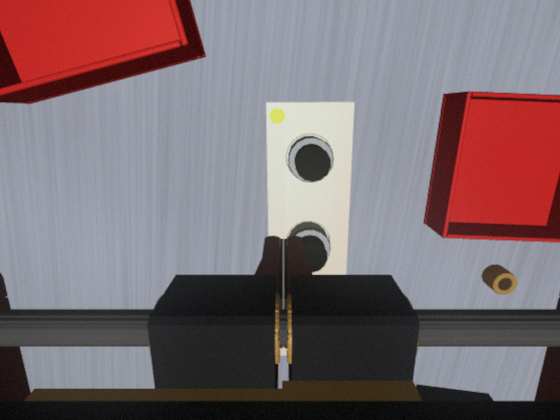

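The wrist view shows button 0 at about (312,162), within 2 px of the projection. The yellow dot is at (277,116).

>>> {"api": "play_rows", "payload": {"commands": "0.29 0.24 0.5 0 0 -0.006;0.29 0.24 1 0 0 -0.006;0.29 0.24 1 0 0 -0.006;0.29 0.24 1 0 0 -0.006"}}

```text
time_s: 3.2
eef_pos: [0.458, 0.1154, 0.1036]
eef_rot: [[-0.116, 0.993, -0.004], [0.993, 0.116, -0.001], [-0.0, -0.004, -1.0]]
ft_force: [0.2, 0.1, 0.9]
width: 0.0002
gripper_force: 0.0
```

```bash
python3 - <<'E'
from h import *
print(go(.4600,.115,.08,6.4), ctrl.get_obs()['eef_pos'],ctrl.get_obs()['ft_force'],ctrl.tips_ahead)
E
```

```text
(array([-0.007,  0.021,  0.236]), np.float64(0.0062), np.float64(6.68)) [0.45796477 0.11543251 0.10360089] [0.20575627 0.07139627 0.88572464] 0.022
```

>>> {"api": "play_rows", "payload": {"commands": "0 0.01 0.1 0 0 0;0 0.01 0.18 0 0 0;0 0.01 0.22 0 0 0;0 0.01 0.247 0 0 0;0 0.01 0.247 0 0 0;0 0.01 0.247 0 0 0"}}

```text
time_s: 3.8
eef_pos: [0.461, 0.1155, 0.0811]
eef_rot: [[-0.116, 0.993, 0.002], [0.993, 0.116, -0.001], [-0.001, 0.002, -1.0]]
ft_force: [-1.4, -2.1, 10.5]
width: 0.0006
gripper_force: 4.7
```

>>> {"api": "play_rows", "payload": {"commands": "0 0 0 0 0 0;0 0 0 0 0 0"}}

```text
time_s: 4.0
eef_pos: [0.461, 0.1155, 0.0812]
eef_rot: [[-0.116, 0.993, 0.002], [0.993, 0.116, -0.001], [-0.001, 0.002, -1.0]]
ft_force: [-0.4, -2.0, 9.6]
width: 0.0004
gripper_force: 4.7
```

>>> {"api": "play_rows", "payload": {"commands": "0 0 0.015 0 0 0;0 0 0.015 0 0 0;0 0 0.015 0 0 0;0 0 0.015 0 0 0"}}

```text
time_s: 4.4
eef_pos: [0.4611, 0.1156, 0.0799]
eef_rot: [[-0.116, 0.993, 0.002], [0.993, 0.116, -0.001], [-0.001, 0.002, -1.0]]
ft_force: [-2.7, -3.1, 13.7]
width: 0.0003
gripper_force: 6.5
```

>>> {"api": "play_rows", "payload": {"commands": "0 0 0.009 0 0 0;0 0 0.009 0 0 0;0 0 0.009 0 0 0;0 0 0.009 0 0 0;0 0 0.009 0 0 0"}}

```text
time_s: 4.9
eef_pos: [0.4611, 0.1156, 0.0792]
eef_rot: [[-0.116, 0.993, 0.002], [0.993, 0.116, -0.001], [-0.001, 0.002, -1.0]]
ft_force: [-3.3, -3.2, 15.3]
width: 0.0006
gripper_force: 7.5
```

>>> {"api": "play_rows", "payload": {"commands": "0 0 -0.1 0 0 0;0 0 -0.22 0 0 0;0 0 -0.22 0 0 0;-0.4 0 -0.22 0 0 0;-0.853 -0.014 -0.22 0 0 0;-0.853 -0.014 -0.22 0 0 0;-0.853 -0.014 -0.22 0 0 0;-0.853 -0.014 -0.15 0 0 0;-0.853 -0.014 -0.1 0 0 0;-0.853 -0.014 -0.06 0 0 0;-0.853 -0.014 -0.024 0 0 0;-0.853 -0.014 -0.024 0 0 0;-0.853 -0.014 -0.024 0 0 0;-0.853 -0.014 -0.024 0 0 0"}}

```text
time_s: 6.3
eef_pos: [0.4689, 0.0313, 0.0801]
eef_rot: [[-0.118, 0.993, 0.0], [0.993, 0.118, 0.0], [0.0, 0.0, -1.0]]
ft_force: [-0.4, 1.2, 1.3]
width: 0.0007
gripper_force: 0.8
```

>>> {"api": "play_rows", "payload": {"commands": "0 0 0.015 0 0 0;0 0 0.03 0 0 0;0 0 0.03 0 0 0;0 0 0.03 0 0 0;0 0 0.03 0 0 0"}}

```text
time_s: 6.8
eef_pos: [0.469, 0.0311, 0.0771]
eef_rot: [[-0.117, 0.993, 0.0], [0.993, 0.117, 0.0], [0.0, 0.0, -1.0]]
ft_force: [0.1, 2.2, 3.9]
width: 0.0006
gripper_force: 1.9
```

>>> {"api": "play_rows", "payload": {"commands": "0 0 0.01 0 0 0;0 0 0.01 0 0 0;0 0 0.01 0 0 0;0 0 0.01 0 0 0;0 0 0.01 0 0 0"}}

```text
time_s: 7.3
eef_pos: [0.469, 0.0311, 0.076]
eef_rot: [[-0.117, 0.993, 0.0], [0.993, 0.117, 0.0], [0.0, 0.0, -1.0]]
ft_force: [0.1, 2.4, 4.9]
width: 0.0004
gripper_force: 2.2
```

```bash
python3 - <<'E'
from h import *
s=snap("scene","s2");o=ctrl.get_obs();print(o['eef_pos'],o['ft_force'])
cv2.imwrite('pics/s2c.png',cv2.resize(s['color'][170:250,240:380,::-1],None,fx=5,fy=5,interpolation=3))
s=load("scene");cv2.imwrite('pics/s1c.png',cv2.resize(s['color'][170:250,240:380,::-1],None,fx=5,fy=5,interpolation=3))
E
```

```text
[0.46894353 0.03108915 0.07598996] [0.26286996 2.00447135 4.0070028 ]
```

>>> {"api": "play_rows", "payload": {"commands": "0 0 -0.1 0 0 0;0 0 -0.24 0 0 0;0 0 -0.24 0 0 0;-0.4 0 -0.24 0 0 0;-0.853 -0.005 -0.24 0 0 0;-0.853 -0.005 -0.24 0 0 0;-0.853 -0.005 -0.24 0 0 0;-0.853 -0.005 -0.15 0 0 0;-0.853 -0.005 -0.1 0 0 0;-0.853 -0.005 -0.06 0 0 0;-0.853 -0.005 -0.04 0 0 0;-0.853 -0.005 -0.04 0 0 0;-0.853 -0.005 -0.04 0 0 0;-0.853 -0.005 -0.04 0 0 0"}}

```text
time_s: 8.75
eef_pos: [0.4781, -0.0527, 0.0801]
eef_rot: [[-0.119, 0.993, -0.001], [0.993, 0.119, 0.0], [0.0, -0.0, -1.0]]
ft_force: [-2.3, 1.1, 7.1]
width: 0.0005
gripper_force: 3.3
```

>>> {"api": "play_rows", "payload": {"commands": "0 0 0.012 0 0 0;0 0 0.012 0 0 0;0 0 0.012 0 0 0;0 0 0.012 0 0 0;0 0 0.012 0 0 0"}}

```text
time_s: 9.25
eef_pos: [0.4781, -0.0527, 0.079]
eef_rot: [[-0.119, 0.993, -0.0], [0.993, 0.119, 0.0], [0.0, -0.0, -1.0]]
ft_force: [-2.9, 1.6, 8.3]
width: 0.0004
gripper_force: 4.1
```

>>> {"api": "play_rows", "payload": {"commands": "0 0 0.005 0 0 0;0 0 0.005 0 0 0;0 0 0.005 0 0 0;0 0 0.005 0 0 0;0 0 0.005 0 0 0"}}

```text
time_s: 9.75
eef_pos: [0.4782, -0.0527, 0.0786]
eef_rot: [[-0.119, 0.993, -0.0], [0.993, 0.119, 0.0], [0.0, -0.0, -1.0]]
ft_force: [-4.1, 1.7, 8.6]
width: 0.0002
gripper_force: 4.5
```

>>> {"api": "play_rows", "payload": {"commands": "0 0 -0.1 0 0 0;0 0 -0.3 0 0 0;0.1 0 -0.6 0 0 0;0.4 -0.1 -0.9 0 0 0;0.8 -0.2 -1 0 0 0;1 -0.22 -1 0 0 0;1 -0.22 -1 0 0 0"}}

```text
time_s: 10.45
eef_pos: [0.4443, 0.046, 0.1792]
eef_rot: [[-0.122, 0.992, 0.002], [0.992, 0.122, 0.0], [-0.0, 0.002, -1.0]]
ft_force: [-0.1, -0.9, -1.0]
width: 0.0009
gripper_force: 0.0
```

>>> {"api": "play_rows", "payload": {"commands": "0.41 0 -0.25 0 0 0;0.41 0 -0.25 0 0 0;0.41 0 -0.25 0 0 0;0.41 0 -0.25 0 0 0;0.41 0 -0.25 0 0 0;0.41 0 -0.25 0 0 0;0.41 0 -0.25 0 0 0", "claw": 0}}

```text
time_s: 11.15
eef_pos: [0.4399, 0.0831, 0.2029]
eef_rot: [[-0.116, 0.993, -0.001], [0.993, 0.116, -0.0], [0.0, -0.001, -1.0]]
ft_force: [-0.2, 0.7, 1.3]
width: 0.0528
gripper_force: 0.0
```

```bash
python3 - <<'E'
from m import *
s=snap("wrist","w2"); o=ctrl.get_obs(); print(o['eef_pos'],np.round(o['eef_rot'],4).tolist(),o['width'])
im=s['color'].astype(int); blk=(im.max(2)<50).astype(np.uint8)
k,l,st,cc=cv2.connectedComponentsWithStats(blk)
for i in range(1,k):
    if st[i,4]>100: print(np.round(cc[i],1),st[i],np.round(ray(s,*cc[i],.051)*1000,1))
E
```

```text
[0.43992573 0.08328049 0.20298181] [[-0.1166, 0.9932, -0.0005], [0.9932, 0.1166, -0.0], [0.0001, -0.0005, -1.0]] 0.0567882152519659
[311.6 157. ] [295 144  35  31 566] [459.3 119.7  51. ]
[268.6 348. ] [    0   237   560   183 52339] [443.1 -72.7  51. ]
[307.  242.1] [294 236  29  20 126] [465.8  42.9  51. ]
[313.8 262.3] [294 254  31  18 161] [474.7  24.   51. ]
[200.9 319. ] [161 317  88   4 236] [374.7 -47.7  51. ]
[368.7 319.1] [322 318  84   4 207] [535.8 -28.9  51. ]
[306.9 349.1] [295 347  25   7 116] [481.1 -69.6  51. ]
```

View pics/w2.png

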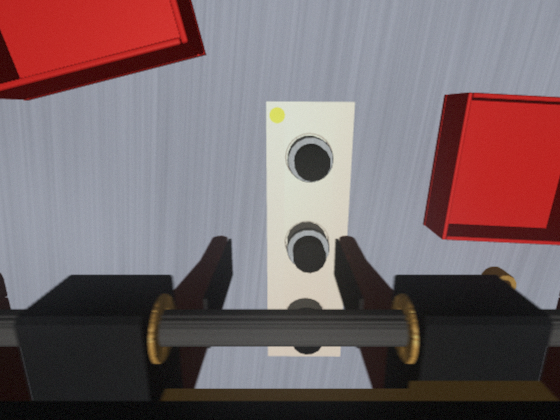

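```bash
python3 - <<'E'
from m import *
s=load("w2"); g=s['color'].max(2).astype(int)
for v in range(128,190,2): print(v,g[v,286:340:2])
E
```

```text
128 [220 220 221 220 224 219 222 221 220 221 218 222 218 218 219 219 217 218
 217 218 219 221 218 219 216 219 217]
130 [220 220 222 221 223 221 220 221 220 222 220 222 218 219 221 218 218 217
 219 217 217 218 217 218 217 218 217]
132 [220 220 220 221 221 222 221 220 221 219 213 210 207 216 221 219 220 221
 219 218 221 218 216 215 217 216 217]
134 [221 222 221 222 221 222 222 208 194 195 202 206 206 198 194 198 204 217
 220 218 220 217 221 217 218 215 217]
136 [219 221 223 219 222 205 194 195 183 107  95  74  70  79 135 194 209 193
 206 219 220 215 219 218 218 218 216]
138 [222 219 223 220 199 183 155  96  69 111 145 147 150 160 157 122  97 174
 197 201 218 220 218 217 217 215 218]
140 [221 220 221 189 199  98  72 111 161 171 171 170 173 178 166 168 169 149
 134 193 192 220 220 217 217 214 217]
142 [220 221 198 207  95  96 164 166 170 169 169 173 171 176 168 166 167 171
 171 139 132 203 220 218 215 218 216]
144 [221 207 201 120  86 164 171 166 164 142 104  64  38  47  67 121 162 167
 171 169 129 147 213 216 217 215 212]
146 [223 195 169  78 158 167 172 155  81  38  42  37  46  42  40 
[... 1764 characters left out ...]
7 216 215]
178 [222 220 220 219 219 199 166 169 118  55  53  50  55  53  53  54  53  55
 138 199 219 217 217 212 216 214 216]
180 [220 220 223 222 221 221 220 187 153 132 123  88  66  56  70 107 133 199
 219 217 217 215 217 218 217 216 216]
182 [221 218 219 220 220 218 217 217 218 209 186 180 174 186 190 216 218 216
 217 217 217 219 216 216 214 213 215]
184 [221 218 220 221 219 219 219 217 218 217 217 216 218 219 215 218 217 217
 216 216 215 216 215 216 217 216 215]
186 [222 221 217 219 218 219 219 219 218 216 219 216 219 216 217 218 216 216
 216 217 217 216 215 217 215 217 217]
188 [220 218 219 220 218 217 220 218 217 219 217 217 215 218 216 217 216 217
 217 216 216 214 218 214 212 218 214]
```

```bash
python3 - <<'E'
from m import *
s=load("w2"); g=s['color'].max(2).astype(int)
m,c,a=big(g<88,312,162); 
m[:143]=0; M=cv2.moments(m[:,280:345],True); c=(M['m10']/M['m00']+280,M['m01']/M['m00']); print(c)
print(ray(s,*c,.052)*1000, ray(s,310.8,159.5,.040)*1000)
for p in ((.4600,.1155,.040),): print(proj(s,p))
o=ctrl.get_obs(); R=np.array(o['eef_rot']); P=ray(s,*c,.052); print((R.T@(P-o['eef_pos']))*1000)
E
```

```text
(311.7275362318841, 162.09661835748793)
[459.91130893 115.59252762  52.        ] [459.98968835 116.1349242   40.        ]
[310.71233074 160.21674646]
[ 29.75342082  23.69415687 150.97124704]
```

>>> {"api": "play_rows", "payload": {"commands": "0.15 0.12 0.3 0 0 0;0.298 0.237 0.7 0 0 0;0.298 0.237 1 0 0 0;0.298 0.237 1 0 0 0;0.298 0.237 1 0 0 0;0.298 0.237 1 0 0 0;0.298 0.237 1 0 0 0"}}

```text
time_s: 11.9
eef_pos: [0.461, 0.1159, 0.1048]
eef_rot: [[-0.116, 0.993, 0.003], [0.993, 0.116, 0.0], [-0.0, 0.003, -1.0]]
ft_force: [-0.3, -0.5, 1.1]
width: 0.0877
gripper_force: 0.0
```

```bash
python3 - <<'E'
from h import *
print(go(.4599,.1158,.052,6.4), ctrl.get_obs()['width'])
E
```

```text
(array([ 0.   , -0.012,  0.528]), np.float64(0.0063), np.float64(6.68)) 0.08772384488984204
```

>>> {"api": "play_rows", "payload": {"commands": "0 -0.01 0.2 0 0 0.006;0 -0.01 0.4 0 0 0.006;0 -0.01 0.52 0 0 0.006;0 -0.01 0.52 0 0 0.006;0 -0.01 0.52 0 0 0.006;0 -0.01 0.52 0 0 0.006"}}

```text
time_s: 12.5
eef_pos: [0.4597, 0.1162, 0.0522]
eef_rot: [[-0.112, 0.994, 0.001], [0.994, 0.112, 0.0], [0.0, 0.001, -1.0]]
ft_force: [-0.6, 0.1, -0.4]
width: 0.0877
gripper_force: 0.0
```

>>> {"api": "play_rows", "payload": {"commands": "0 0 0 0 0 0;0 0 0 0 0 0;0 0 0 0 0 0;0 0 0 0 0 0;0 0 0 0 0 0;0 0 0 0 0 0;0 0 0 0 0 0;0 0 0 0 0 0;0 0 0 0 0 0;0 0 0 0 0 0", "claw": 255}}

```text
time_s: 13.5
eef_pos: [0.4591, 0.1159, 0.0512]
eef_rot: [[-0.112, 0.994, 0.0], [0.994, 0.112, 0.0], [0.0, 0.0, -1.0]]
ft_force: [-0.1, 0.1, -0.8]
width: 0.0396
gripper_force: 30.0
```

>>> {"api": "play_rows", "payload": {"commands": "0 0 -0.2 0 0 0;0 0 -0.5 0 0 0;0 0 -0.8 0 0 0;-0.3 0.1 -1 0 0 0;-0.6 0.25 -1 0 0 0;-0.96 0.42 -1 0 0 0;-0.96 0.42 -1 0 0 0"}}

```text
time_s: 14.2
eef_pos: [0.5135, 0.0197, 0.1509]
eef_rot: [[-0.105, 0.994, 0.0], [0.994, 0.105, -0.002], [-0.002, 0.0, -1.0]]
ft_force: [-0.7, 0.3, -1.5]
width: 0.039
gripper_force: 30.0
```

>>> {"api": "play_rows", "payload": {"commands": "-0.5 0.2 -0.2 0 0 0.1;-0.96 0.42 -0.5 0 0 0.198;-0.96 0.42 -0.5 0 0 0.198;-0.96 0.42 -0.5 0 0 0.198"}}

```text
time_s: 14.6
eef_pos: [0.5651, -0.0673, 0.2018]
eef_rot: [[0.046, 0.999, 0.001], [0.999, -0.046, -0.0], [-0.0, 0.001, -1.0]]
ft_force: [-0.1, 1.3, -1.0]
width: 0.0392
gripper_force: 30.0
```

```bash
python3 - <<'E'
from h import *
print(go(.668,-.247,.200,-2.4), {k:ctrl.get_obs()[k] for k in('eef_pos','width','gripper_force')})
E
```

```text
(array([-1.748,  1.111,  0.02 ]), np.float64(-0.0052), np.float64(-2.63)) {'eef_pos': array([ 0.56508121, -0.06728946,  0.20179524]), 'width': 0.039242736192010096, 'gripper_force': 29.999453723430634}
```

>>> {"api": "play_rows", "payload": {"commands": "-0.4 0.25 0 0 0 0;-0.87 0.55 0 0 0 0;-0.87 0.55 0 0 0 0;-0.87 0.55 0 0 0 0"}}

```text
time_s: 15.0
eef_pos: [0.6145, -0.154, 0.1995]
eef_rot: [[0.043, 0.999, -0.002], [0.999, -0.043, 0.002], [0.002, -0.003, -1.0]]
ft_force: [1.5, 0.5, -1.0]
width: 0.039
gripper_force: 30.0
```

>>> {"api": "play_rows", "payload": {"commands": "-0.4 0.25 0 0 0 0;-0.87 0.55 0 0 0 0;-0.87 0.55 0 0 0 0;-0.87 0.55 0 0 0 0;-0.87 0.55 0 0 0 0;-0.87 0.55 0 0 0 0"}}

```text
time_s: 15.6
eef_pos: [0.6663, -0.2407, 0.2016]
eef_rot: [[0.039, 0.999, -0.0], [0.999, -0.039, 0.001], [0.001, -0.0, -1.0]]
ft_force: [-0.4, 1.5, -0.9]
width: 0.0393
gripper_force: 30.0
```

```bash
python3 - <<'E'
from m import *
s=snap("wrist","w3"); o=ctrl.get_obs(); print(o['eef_pos'],np.round(o['eef_rot'],4).tolist(),o['width'],s['cam_to_world'].round(4).tolist())
R,G,B=[s['color'][...,i].astype(int) for i in range(3)]
k,l,st,cc=cv2.connectedComponentsWithStats(((R-B>30)).astype(np.uint8))
for i in range(1,k):
    if st[i,4]>25: print(np.round(cc[i],1),st[i],np.round(ray(s,*cc[i],.034)*1000,1))
E
```

```text
[ 0.66638262 -0.24127111  0.20172084] [[0.0396, 0.9992, 0.0001], [0.9992, -0.0396, 0.0006], [0.0006, 0.0001, -1.0]] 0.03901999814624556 [[0.9992, -0.0376, -0.0097, 0.6683], [-0.0389, -0.9641, -0.2628, -0.1684], [0.0006, 0.2629, -0.9648, 0.3411], [0.0, 0.0, 0.0, 1.0]]
[241.9  95.8] [236  90  13  13 130] [ 633.9 -155.1   34. ]
[326.1  96.2] [320  90  13  13 131] [ 705.7 -158.2   34. ]
[244.1 178.6] [239 173  11  12 106] [ 630.9 -226.7   34. ]
[323.2 179. ] [318 174  12  11 106] [ 702.6 -229.9   34. ]
[424.4 251.3] [420 247  10  10  79] [ 799.2 -304.3   34. ]
[350.5 252. ] [346 248   9  10  65] [ 728.2 -302.2   34. ]
[187.6 329.7] [180 294  21  71 751] [ 562.1 -381.8   34. ]
[378.1 329.8] [365 294  22  71 773] [ 757.7 -389.6   34. ]
[347.2 392.5] [ 127  381  396   20 5620] [ 726.7 -467.    34. ]
```

View pics/w3.png

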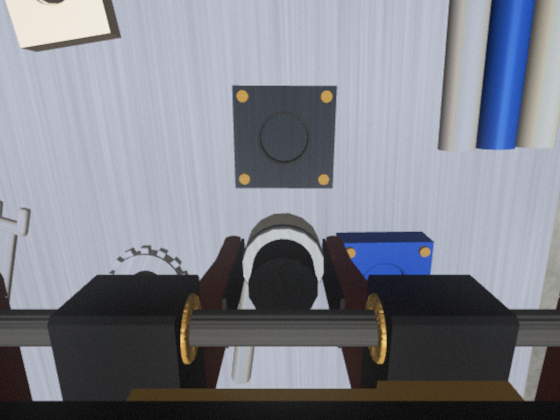

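```bash
python3 - <<'E'
from m import *
s=load("w3"); o=ctrl.get_obs(); R=np.array(o['eef_rot']); p=np.array(o['eef_pos'])
for z in(.0112,): 
  for dx,dy in((0,0),(.02,0),(0,.02),(0,-.02)): print(dx,dy,proj(s,p+R@[dx,dy,z]))
print('btn',proj(s,p+R@[0,0,-.011]),proj(s,p+R@[0,.015,-.011]),proj(s,p+R@[-.015,0,-.011]))
g=s['color'].max(2)
for v in(250,258,265,275,285): print(v,g[v,236:332].tolist())
print('col',g[205:310:1,284].tolist())
E
```

```text
0 0 [284.76844678 268.45073437]
0.02 0 [284.86055011 228.87777074]
0 0.02 [326.6114573 268.4700933]
0 -0.02 [242.91862273 268.43137228]
btn [285.06580072 292.16054142] [321.1471178  292.17557036] [284.98299678 323.66454047]
250 [53, 45, 43, 42, 40, 44, 41, 44, 66, 90, 165, 197, 197, 197, 195, 198, 201, 198, 199, 194, 190, 195, 158, 82, 37, 35, 38, 37, 37, 32, 35, 36, 35, 38, 37, 34, 34, 35, 36, 33, 33, 37, 31, 36, 36, 32, 35, 33, 32, 34, 39, 37, 32, 31, 35, 38, 36, 36, 36, 37, 35, 34, 35, 33, 35, 33, 35, 36, 34, 37, 45, 132, 187, 199, 198, 195, 193, 193, 194, 193, 196, 199, 196, 160, 95, 80, 64, 40, 34, 36, 35, 38, 39, 48, 52, 54]
258 [35, 40, 39, 38, 39, 37, 50, 146, 193, 196, 202, 200, 199, 197, 195, 194, 195, 187, 126, 35, 33, 36, 35, 35, 32, 34, 33, 38, 33, 34, 33, 34, 32, 31, 33, 32, 34, 29, 32, 35, 36, 37, 38, 42, 39, 38, 39, 41, 38, 37, 39, 39, 35, 34, 33, 31, 37, 30, 32, 31, 33, 31, 33, 30, 35, 32, 33, 33, 31, 32, 34, 30, 31, 38, 31, 65, 160, 196, 195, 192, 194, 192, 193, 195, 195, 195, 195, 137, 39, 36, 35, 35, 35, 36, 37, 45]
265 [37, 39, 38, 36, 34, 33, 104, 172, 192, 194,
[... 914 characters left out ...]
40, 37, 35, 31, 34, 34, 36, 39, 34, 39, 36, 41, 33, 35, 35, 32, 37, 32, 36, 36, 37, 33, 34, 35, 37, 31, 36, 38, 39, 31, 33, 33, 37, 33, 37, 38, 38, 39, 35, 38, 37, 35, 39, 33, 38, 33, 35, 110, 171, 192, 186, 186, 185, 135, 54, 29, 27, 23, 27, 28, 30, 28]
col [198, 200, 200, 200, 200, 197, 202, 186, 141, 87, 86, 85, 87, 87, 86, 87, 90, 89, 84, 65, 53, 74, 86, 109, 167, 204, 205, 202, 204, 200, 200, 199, 201, 180, 118, 33, 41, 36, 37, 39, 38, 38, 36, 37, 34, 32, 36, 32, 33, 35, 30, 36, 36, 38, 44, 40, 39, 41, 39, 32, 43, 38, 39, 39, 42, 37, 38, 38, 36, 39, 35, 40, 38, 38, 37, 33, 33, 36, 37, 38, 35, 33, 35, 34, 37, 34, 33, 35, 34, 35, 34, 34, 38, 37, 35, 36, 33, 30, 37, 28, 35, 33, 37, 35, 34]
```

```bash
python3 - <<'E'
from h import *
print(go(.6692,-.1925,.115,-2.4))
E
```

```text
(array([0.488, 0.009, 0.868]), np.float64(0.0029), np.float64(-2.27))
```

>>> {"api": "play_rows", "payload": {"commands": "0.3 0 0.2 0 0 0.003;0.488 0.009 0.5 0 0 0.003;0.488 0.009 0.8 0 0 0.003;0.488 0.009 0.95 0 0 0.003;0.488 0.009 1 0 0 0.003;0.488 0.009 1 0 0 0.003;0.488 0.009 1 0 0 0.003;0.488 0.009 1 0 0 0.003"}}

```text
time_s: 16.45
eef_pos: [0.6703, -0.1957, 0.1028]
eef_rot: [[0.046, 0.999, 0.002], [0.999, -0.046, -0.001], [-0.001, 0.002, -1.0]]
ft_force: [-0.2, 1.1, -1.5]
width: 0.0394
gripper_force: 30.0
```

```bash
python3 - <<'E'
from m import *
s=snap("wrist","w4"); o=ctrl.get_obs(); R0=np.array(o['eef_rot']); p=np.array(o['eef_pos']); print(p,R0.round(4).tolist(),o['width'],o['ft_force'])
R,G,B=[s['color'][...,i].astype(int) for i in range(3)]
k,l,st,cc=cv2.connectedComponentsWithStats(((R-B>30)).astype(np.uint8))
for i in range(1,k):
    if st[i,4]>25: 
        P=ray(s,*cc[i],.034); print(np.round(cc[i],1),st[i],np.round(P*1000,1),(R0.T@(P-p)*1000).round(1))
print(proj(s,p+R0@[0,0,.0112]),proj(s,p+R0@[0.02,0,.0112]))
g=s['color'].max(2)
for v in(255,262,270,280): 
    w=np.where(g[v,230:340]>130)[0]+230; print(v,w.min(),w.max())
print(g[210:245,284].tolist())
E
```

```text
[ 0.67019032 -0.19562652  0.10265263] [[0.0457, 0.999, 0.002], [0.999, -0.0457, -0.0006], [-0.0005, 0.002, -1.0]] 0.03907502228926629 [ 0.2025523  -0.07114299 -1.76912079]
[221.2 166.4] [213 158  17  18 232] [ 634.  -154.8   34. ] [ 39.2 -38.2  68.6]
[338.8 166.1] [331 158  17  17 230] [ 705.5 -157.9   34. ] [39.3 33.4 68.7]
[187.6 330. ] [180 294  21  71 745] [ 599.9 -268.1   34. ] [-75.6 -67.   68.6]
[378.1 329.5] [365 294  22  71 775] [ 732.6 -274.1   34. ] [-75.5  65.8  68.8]
[347.2 392.5] [ 127  381  396   20 5593] [ 711.2 -326.7   34. ] [-129.1   46.8   68.8]
[284.32626525 266.76667886] [284.37433164 227.17732492]
255 244 321
262 242 323
270 243 323
280 245 320
[74, 78, 73, 75, 79, 79, 81, 80, 76, 78, 79, 81, 78, 77, 54, 38, 61, 70, 105, 160, 196, 197, 197, 195, 195, 194, 192, 196, 172, 110, 24, 25, 25, 27, 29]
```

View pics/w4.png

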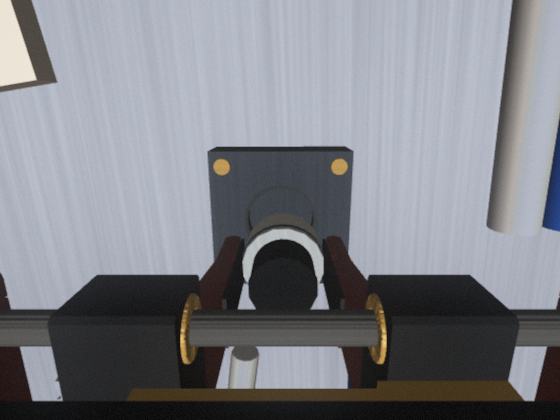

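```bash
python3 - <<'E'
from h import *
print(go(.6690,-.1920,.075,-2.4))
E
```

```text
(array([ 0.036, -0.014,  0.276]), np.float64(-0.0049), np.float64(-2.62))
```

>>> {"api": "play_rows", "payload": {"commands": "0.036 -0.01 0.1 0 0 0;0.036 -0.01 0.2 0 0 0;0.036 -0.01 0.27 0 0 0;0.036 -0.01 0.27 0 0 0;0.036 -0.01 0.27 0 0 0;0.036 -0.01 0.27 0 0 0;0.036 -0.01 0.27 0 0 0"}}

```text
time_s: 17.2
eef_pos: [0.669, -0.1916, 0.0746]
eef_rot: [[0.045, 0.999, 0.001], [0.999, -0.045, -0.0], [-0.0, 0.001, -1.0]]
ft_force: [-0.1, -0.0, -1.2]
width: 0.0391
gripper_force: 30.0
```

```bash
python3 - <<'E'
from h import *
print(go(.6690,-.1920,.065,-2.4),ctrl.get_obs()['eef_pos'],ctrl.get_obs()['eef_rot'].round(4).tolist())
E
```

```text
(array([-0.004,  0.   ,  0.096]), np.float64(-0.0041), np.float64(-2.58)) [ 0.66896891 -0.19159558  0.07463575] [[0.0451, 0.999, 0.0006], [0.999, -0.0451, -0.0001], [-0.0001, 0.0006, -1.0]]
```

Well aligned. Descend into the mouth (cup bottom from 37.6 to about 25 mm).

>>> {"api": "play_rows", "payload": {"commands": "-0.004 0 0.04 0 0 0;-0.004 0 0.07 0 0 0;-0.004 0 0.09 0 0 0;-0.004 0 0.11 0 0 0;-0.004 0 0.12 0 0 0;-0.004 0 0.12 0 0 0;-0.004 0 0.12 0 0 0"}}

```text
time_s: 17.9
eef_pos: [0.6687, -0.192, 0.0623]
eef_rot: [[0.045, 0.999, 0.0], [0.999, -0.045, -0.0], [-0.0, 0.0, -1.0]]
ft_force: [0.6, -0.0, -1.1]
width: 0.0392
gripper_force: 30.0
```

>>> {"api": "play_rows", "payload": {"commands": "0 0 0.03 0 0 0;0 0 0.05 0 0 0;0 0 0.065 0 0 0;0 0 0.073 0 0 0;0 0 0.073 0 0 0;0 0 0.073 0 0 0"}}

```text
time_s: 18.5
eef_pos: [0.6686, -0.192, 0.0553]
eef_rot: [[0.045, 0.999, -0.0], [0.999, -0.045, -0.0], [-0.0, -0.0, -1.0]]
ft_force: [-3.1, -0.7, 3.3]
width: 0.039
gripper_force: 30.0
```

>>> {"api": "play_rows", "payload": {"commands": "0 0 0 0 0 0;0 0 0 0 0 0;0 0 0 0 0 0;0 0 0 0 0 0;0 0 0 0 0 0", "claw": 60}}

```text
time_s: 19.0
eef_pos: [0.6687, -0.192, 0.0548]
eef_rot: [[0.045, 0.999, 0.0], [0.999, -0.045, 0.0], [0.0, 0.0, -1.0]]
ft_force: [0.8, -0.7, -0.0]
width: 0.0669
gripper_force: 0.0
```

>>> {"api": "play_rows", "payload": {"commands": "0 0 -0.1 0 0 0;0 0 -0.3 0 0 0;0 0 -0.6 0 0 0;0 0 -0.9 0 0 0;-0.3 0 -1 0 0 0;-0.5 0 -1 0 0 0;-0.5 0 -1 0 0 0"}}

```text
time_s: 19.7
eef_pos: [0.6659, -0.2465, 0.1561]
eef_rot: [[0.05, 0.999, 0.001], [0.999, -0.05, -0.003], [-0.003, 0.001, -1.0]]
ft_force: [-0.4, 0.3, 0.2]
width: 0.067
gripper_force: 0.0
```

```bash
python3 - <<'E'
from m import *
s=snap("wrist","w5"); print(ctrl.get_obs()['width'],ctrl.get_obs()['eef_pos'])
t=snap("scene","s5")
a=cv2.resize(s['color'][40:330,130:430],(400,387)); b=cv2.resize(t['color'][190:290,150:270],(400,333),interpolation=3)
c=np.zeros((400,800,3),np.uint8); c[:387,:400]=a; c[:333,400:]=b; cv2.imwrite('pics/c5.png',c[:,:,::-1])
# socket/seat check: expected cup top circle at z .044
for p in((.6682,-.1923,.044),(.6882,-.1923,.044),(.6482,-.1923,.044)): print(proj(s,p))
E
```

```text
0.0669382441353399 [ 0.66609833 -0.24380147  0.15555457]
[283.14870476 135.67455683]
[310.98508147 134.25496244]
[255.36446215 137.09149249]
```

View pics/c5.png

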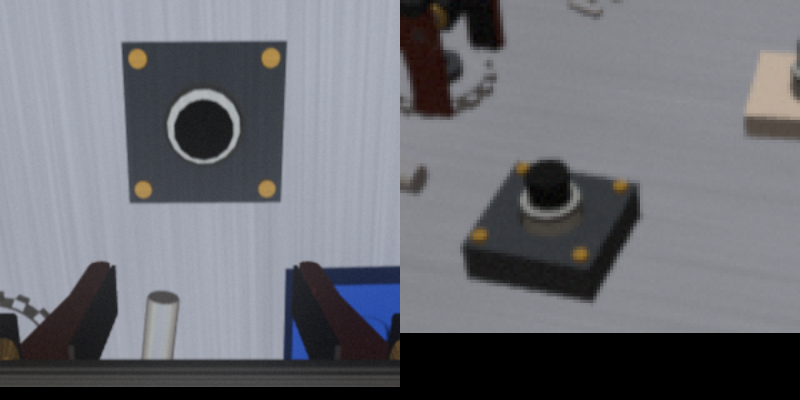

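The wrist and scene crops show the firm buffer seated upright and centred in the dark stand. Its ring is at about (204,126) in the crop. Next is the soft buffer in the middle nest.

>>> {"api": "play_rows", "payload": {"commands": "0.45 -0.35 0 0 0 0;0.9 -0.7 0 0 0 0;0.9 -0.7 0 0 0 0;0.9 -0.7 0 0 0 0", "claw": 0}}

```text
time_s: 20.2
eef_pos: [0.5998, -0.1448, 0.1557]
eef_rot: [[0.039, 0.999, -0.0], [0.999, -0.039, 0.001], [0.001, -0.0, -1.0]]
ft_force: [0.2, 0.0, -0.0]
width: 0.0874
gripper_force: 0.0
```

>>> {"api": "play_rows", "payload": {"commands": "0.45 -0.35 0 0 0 -0.1;0.9 -0.7 0 0 0 -0.2;0.9 -0.7 0 0 0 -0.2;0.9 -0.7 0 0 0 -0.2"}}

```text
time_s: 20.6
eef_pos: [0.5348, -0.0544, 0.1555]
eef_rot: [[-0.114, 0.993, 0.001], [0.993, 0.114, -0.0], [-0.0, 0.001, -1.0]]
ft_force: [0.0, -0.6, 0.1]
width: 0.0879
gripper_force: 0.0
```

```bash
python3 - <<'E'
from h import *
print(go(.4692,.0318,.09,6.4),ctrl.get_obs()['eef_pos'],ctrl.get_obs()['width'])
E
```

```text
(array([ 0.932, -0.554,  0.654]), np.float64(0.0033), np.float64(6.55)) [ 0.53481711 -0.05444891  0.15545336] 0.08791807822861214
```

>>> {"api": "play_rows", "payload": {"commands": "0.45 -0.28 0 0 0 0;0.932 -0.554 0 0 0 0;0.932 -0.554 0.2 0 0 0;0.932 -0.554 0.4 0 0 0;0.932 -0.554 0.5 0 0 0;0.932 -0.554 0.5 0 0 0;0.932 -0.554 0.5 0 0 0"}}

```text
time_s: 21.3
eef_pos: [0.4703, 0.03, 0.1051]
eef_rot: [[-0.11, 0.994, 0.0], [0.994, 0.11, 0.0], [0.0, 0.0, -1.0]]
ft_force: [0.9, -0.4, 0.2]
width: 0.0874
gripper_force: 0.0
```

```bash
python3 - <<'E'
from h import *
print(go(.4692,.0318,.050,6.4),ctrl.get_obs()['eef_pos'],ctrl.get_obs()['width'])
E
```

```text
(array([ 0.019, -0.009,  0.551]), np.float64(-0.0019), np.float64(6.31)) [0.47028448 0.02996119 0.10509981] 0.08735223214658809
```

>>> {"api": "play_rows", "payload": {"commands": "0.015 -0.009 0.2 0 0 0;0.015 -0.009 0.4 0 0 0;0.015 -0.009 0.545 0 0 0;0.015 -0.009 0.545 0 0 0;0.015 -0.009 0.545 0 0 0;0.015 -0.009 0.545 0 0 0"}}

```text
time_s: 21.9
eef_pos: [0.4689, 0.0321, 0.0513]
eef_rot: [[-0.112, 0.994, 0.001], [0.994, 0.112, 0.0], [-0.0, 0.001, -1.0]]
ft_force: [-0.0, -0.2, -0.5]
width: 0.0878
gripper_force: 0.0
```

>>> {"api": "play_rows", "payload": {"commands": "0 0 0 0 0 0;0 0 0 0 0 0;0 0 0 0 0 0;0 0 0 0 0 0;0 0 0 0 0 0;0 0 0 0 0 0;0 0 0 0 0 0;0 0 0 0 0 0;0 0 0 0 0 0", "claw": 255}}

```text
time_s: 22.8
eef_pos: [0.4683, 0.0321, 0.0505]
eef_rot: [[-0.112, 0.994, 0.0], [0.994, 0.112, 0.0], [0.0, 0.0, -1.0]]
ft_force: [0.2, 0.5, -0.8]
width: 0.039
gripper_force: 30.0
```

>>> {"api": "play_rows", "payload": {"commands": "0 0 -0.2 0 0 0;0 0 -0.5 0 0 0;0 0 -0.8 0 0 0;0 0 -1 0 0 0;0 0 -1 0 0 0"}}

```text
time_s: 23.3
eef_pos: [0.4694, 0.0322, 0.1525]
eef_rot: [[-0.111, 0.994, 0.004], [0.994, 0.111, -0.0], [-0.001, 0.004, -1.0]]
ft_force: [0.4, 0.3, -2.3]
width: 0.0391
gripper_force: 30.0
```

```bash
python3 - <<'E'
from h import *
print(go(.6495,.125,.15,3.7),ctrl.get_obs()['eef_pos'],ctrl.get_obs()['width'])
E
```

```text
(array([0.722, 1.893, 0.031]), np.float64(0.0598), np.float64(6.39)) [0.46936616 0.03216655 0.15247428] 0.03907392091536778
```

>>> {"api": "play_rows", "payload": {"commands": "0.2 0.4 0 0 0 0.03;0.36 0.85 0 0 0 0.06;0.36 0.95 0 0 0 0.06;0.36 0.95 0 0 0 0.06"}}

```text
time_s: 23.7
eef_pos: [0.5588, 0.0791, 0.1485]
eef_rot: [[-0.066, 0.998, -0.002], [0.998, 0.066, 0.001], [0.001, -0.002, -1.0]]
ft_force: [-0.1, -0.7, -3.3]
width: 0.039
gripper_force: 30.0
```

>>> {"api": "play_rows", "payload": {"commands": "0.2 0.4 0 0 0 0;0.36 0.85 0 0 0 0;0.36 0.95 0 0 0 0;0.36 0.95 0.1 0 0 0;0.36 0.95 0.3 0 0 0;0.36 0.95 0.5 0 0 0;0.36 0.95 0.5 0 0 0;0.36 0.95 0.5 0 0 0"}}

```text
time_s: 24.5
eef_pos: [0.6495, 0.1195, 0.0999]
eef_rot: [[-0.065, 0.998, -0.002], [0.998, 0.065, -0.001], [-0.001, -0.002, -1.0]]
ft_force: [0.0, 0.6, -2.0]
width: 0.0396
gripper_force: 30.0
```

```bash
python3 - <<'E'
from h import *
print(go(.6495,.125,.0445),ctrl.get_obs()['eef_pos'],ctrl.get_obs()['width'])
E
```

```text
(array([0.056, 0.005, 0.554]), None, np.float64(3.7)) [0.64947707 0.11946868 0.09989605] 0.03958669782766922
```

>>> {"api": "play_rows", "payload": {"commands": "0.056 0.005 0.2 0 0 0;0.056 0.005 0.35 0 0 0;0.056 0.005 0.45 0 0 0;0.056 0.005 0.52 0 0 0;0.056 0.005 0.545 0 0 0;0.056 0.005 0.56 0 0 0;0.056 0.005 0.56 0 0 0;0.056 0.005 0.56 0 0 0"}}

```text
time_s: 25.3
eef_pos: [0.6515, 0.1262, 0.0449]
eef_rot: [[-0.065, 0.998, 0.001], [0.998, 0.065, 0.0], [0.0, 0.001, -1.0]]
ft_force: [0.3, -0.1, -2.7]
width: 0.0389
gripper_force: 30.0
```

>>> {"api": "play_rows", "payload": {"commands": "0 0 0.015 0 0 0;0 0 0.03 0 0 0;0 0 0.04 0 0 0;0 0 0.045 0 0 0;0 0 0.045 0 0 0"}}

```text
time_s: 25.8
eef_pos: [0.6512, 0.1261, 0.0407]
eef_rot: [[-0.065, 0.998, 0.0], [0.998, 0.065, -0.0], [-0.0, 0.0, -1.0]]
ft_force: [-2.6, -0.6, 5.5]
width: 0.0389
gripper_force: 30.0
```

Resting on the floor; release partially and rise.

>>> {"api": "play_rows", "payload": {"commands": "0 0 0 0 0 0;0 0 0 0 0 0;0 0 0 0 0 0;0 0 0 0 0 0;0 0 0 0 0 0", "claw": 85}}

```text
time_s: 26.3
eef_pos: [0.6512, 0.1261, 0.0399]
eef_rot: [[-0.065, 0.998, -0.0], [0.998, 0.065, 0.0], [0.0, -0.0, -1.0]]
ft_force: [-0.2, 0.5, -0.6]
width: 0.0583
gripper_force: 0.0
```

>>> {"api": "play_rows", "payload": {"commands": "0 0 -0.1 0 0 0;0 0 -0.3 0 0 0;0 0 -0.6 0 0 0;0 0 -0.9 0 0 0;0 0 -1 0 0 0;0 0 -1 0 0 0"}}

```text
time_s: 26.9
eef_pos: [0.6521, 0.1264, 0.1421]
eef_rot: [[-0.065, 0.998, 0.003], [0.998, 0.065, 0.0], [0.0, 0.003, -1.0]]
ft_force: [-0.8, 0.5, -0.3]
width: 0.0589
gripper_force: 0.0
```

>>> {"api": "play_rows", "payload": {"commands": "0 -0.4 -0.5 0 0 0;0 -0.8 -1 0 0 0;0 -1 -1 0 0 0;0 -1 -1 0 0 0;0 -1 -1 0 0 0;0 -1 -1 0 0 0"}}

```text
time_s: 27.5
eef_pos: [0.5517, 0.1188, 0.2385]
eef_rot: [[-0.064, 0.998, -0.002], [0.998, 0.064, -0.0], [-0.0, -0.002, -1.0]]
ft_force: [-0.1, 0.2, -0.2]
width: 0.0584
gripper_force: 0.0
```

```bash
python3 - <<'E'
from h import *
s=snap("top","t9"); t=snap("scene","s9"); print(ctrl.get_obs()['time_s'],ctrl.get_obs()['eef_pos'])
c=np.zeros((600,800,3),np.uint8); c[:420,:400]=s['color'][:,80:480]; c[:420,400:]=t['color'][:,60:460]; cv2.imwrite('pics/c9.png',c[:420,:,::-1])
E
```

```text
27.6 [0.55166918 0.11923192 0.23836676]
```

View pics/c9.png

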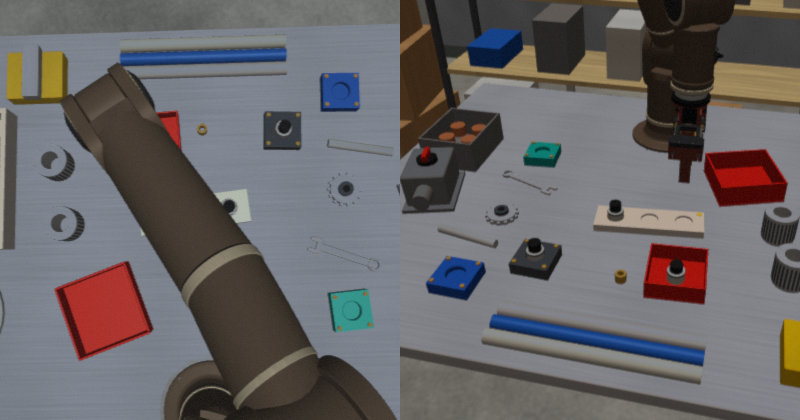

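The views show the firm buffer in the dark stand at (535,247), the soft one in the small bin at (676,268), and the middling one still in its nest at (615,207). Nothing else has moved.

```bash
python3 -c "
from bench import ctrl
print(ctrl.finish_job())"
```

```text
the job is handed in; nothing more can be done
None
```

I pressed all three buttons in order, about 5 mm each by the force readings, seated the firmest buffer (yellow-dot nest) in the dark stand, put the softest (middle nest) in the small red bin, left the middling one in its nest, and handed the job in at 27.6 s.

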